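Put the vials away in the dark and the fittings in the tray

ROBOT

A 6-joint arm with a two-finger parallel gripper is mounted at the origin on a cart in front of the work surface, level with it; the furniture and walls round the work are solid. World frame = base frame: x ahead of the robot, y to its left, z up, the work surface at z = 0. Lengths are in m, angles in degrees, forces in N, time in s.
With the tool pointing down it reaches from about 0.35 to 0.875 m from the base axis. Payload 4.2 kg.
Tool frame: the origin (TCP) lies between the finger pads; the fingertips stand 25 mm ahead of it and the grasp point (between the pads) lies 6 mm ahead of it (r.tips_ahead is the distance from the TCP to the fingertips, in m); z points along the fingers, y is the direction in which the jaws open and shut (so a half turn about z gives the same grasp; the last joint's range is limited). The gripper opens to 87 mm and grips with 3 to 60 N. Pads are 19 mm wide; open, the fingers measure 117 mm over their backs; the gripper's body (75 mm by 190 mm) begins 51 mm behind the grasp point.
Start: joints at [84.603, 22.042, 0.453, 0, -68.411, -14.817], TCP at [0.216, 0.586, 0.227] pointing down, gripper open.
Joint ranges: [-179.83, 179.83], [-69.29, 118.12], [-61.27, 80.66], [-181.25, 117.63], [-171.15, -9.14], [-177.46, 177.46]. Speed limits (degrees/s): [159.86, 159.86, 180, 180, 180, 180].

INTERFACE

Orientations are given as a 3x3 rotation matrix whose columns are the frame's x, y, z axes.
In Python, from station import r, vision, finish_job gives the robot as it stands.
- The arm moves only by the shell command python3 -m jog 'ROWS'. ROWS is a JSON object of lists of equal length, an entry for each row: "rot": the turn, a rotation vector about the world's x, y, z in degrees, a list of three; "delta_pos": the shift along the world's x, y, z in mm, a list of three; "grip": the opening in per cent of the stroke, from 0 (shut) to 100 (fully open). A call has 1 to 10 rows; each row shifts and turns the commanded pose from where the row before left it; what a row does not reach is not made up. A row lasts 1/12 s, in which the tool goes at most 41.7 mm and 7.16 degrees, less where a joint would pass 70% of its speed; a pose out of reach is approached as far as the arm can. A call with a gripper value outside its range is refused whole. The fingers move at their own pace and stop on an object; the grip force is fixed at half the most. Time passes only in rows, so rows that do not move let the fingers close. It gives the time, the measured TCP pose, the force and the opening at its end, in the units of the state.
- r.sense(): the state, without advancing time (a new reading comes with each control period).
- vision.capture(name): name is "scene" or "top" or "wrist"; returns a dict with "frame" (400x640x3 uint8, red, green, blue), "K" (3x3 intrinsics, pixels), "k1" (the pictures are not rectified: a ray, as slopes to the right and down, at radius r is drawn at 1 + k1 r^2 times it, then the intrinsics apply), "xyz" and "orientation" of the camera in the world. Camera axes: x right, y up, looking along -z (the intrinsics and any distortion apply to the point x, -y, -z); pixel columns grow to the right and rows downward; lengths in m; the calibration is good to about 2 mm. A picture is of the moment at which its call begins. There is no depth.
- finish_job(): hands the job in, once; it reports no verdict.
The state is a dict: "time_s": time; "joints": joint angles; "joint_velocities": joint speeds; "effort": joint torques, N m; "tcp_pos": TCP position; "ee_rot": TCP orientation; "wrist_force": force on the tool from outside, world axes, zero at the start; "moment": the same for the moment, N m; "gripper_width": opening from 0.0 (shut) to 1.0 (fully open).
Only numpy, scipy, OpenCV 4.12 (cv2) and the standard library are available. Lean on these libraries where they do the work, as an engineer would, in place of code of your own. Each camera call takes 0.05 s, during which the arm holds its last target. There are 200 camera calls.

TASK

Clear up after the session: stand both amber glass vials upright in the blue lidded box, and put the two optics fittings (the black post clamp and the silver connector tee) into the open grey tray. Then lower the lid of the blue box until it is fully shut, so that the vials are kept in the dark. Never let a vial fall over, and leave the tape roll, the pencil and the glass dish where they are.

Things in the scene. Friction and masses are not known exactly. Their poses are not given: they have to be found in the camera images.
- vial_box: Blue plastic box, fixed to the bench: the lower part is 115 x 165 x 45 mm (x, y, z), walls and floor 5 mm thick, inside 105 x 155 mm; the lid is a shell that adds the height the vials need. Origin: centre of its underside; z up, +x towards the hinge side (the long rear wall), which stays the far side from the robot to within 0.25 rad.
- lid (a joint): Hinge of the blue box's lid, rad: 0 = shut, about 1.65 to 1.85 = standing open, past upright. Axis along the box's y at x = +57.5 mm, z = 45.5 mm in the box's frame. The hinge is stiff: the lid stays where it is left and needs about 2 N at its free edge. Shut, its top is 79.5 mm above the bench.
- lid_handle (a point): Middle of the black lip on the lid's free edge: 60 mm wide (y), 8 mm thick (z), stands 18 mm out from the edge; with the lid open it points up. 124.5 mm from the hinge line along the lid's -x and 12 mm along its +z. Axes as lid_hinge.
- lid_hinge (a point): Middle of the lid's hinge line; a frame that turns with the lid and is parallel to the box's when shut. At any angle the lid, a shell open underneath with 5 mm walls, extends 115 mm along its -x, 82.5 mm to either side in y, and from 0 to 34 mm along its +z (flat outer face at z = 34 mm).
- tray: Open grey plastic tray, fixed to the bench, 125 x 155 x 35 mm (x, y, z), walls and floor 5 mm, inside 115 x 145 mm. Origin: centre of its underside; z up.
- vial_black_cap: Amber glass vial with a black cap and white label, standing on the bench: body 27 mm diameter to a height of 53 mm, cap 20 mm diameter, 62 mm tall in all, 30 g. Origin: centre of its base, z up along the vial.
- vial_white_cap: Amber glass vial with a white cap and white label, standing on the bench: body 25 mm diameter to a height of 50 mm, cap 18 mm diameter, 58 mm tall in all, 30 g. Origin: centre of its base, z up along the vial.
- clamp: Black right-angle post clamp, a block with small screws; 60 g, 24 mm high. Origin on its underside; the solid block spans x -7 to 17 mm and y -15 to 19 mm about the origin: grip it across x (24 mm), centred at x = 5, y = 2 mm.
- tee: Silver T-shaped coaxial connector lying on the bench, 14 mm high, 30 g. Origin on its underside; the barrel lies along y, 36 mm long, and spans x -3 to 12 mm; a short stub at the middle reaches x = -12 mm. Grip across x at the middle (24 mm).
- tape_roll: Small roll of black tape lying flat behind the row of things, 53 mm diameter, 19 mm high. Origin: centre of its underside. Leave it where it is.
- pencil: Yellow pencil, 156 mm long along its y, 7 mm thick, near the front edge. Origin: under its middle. Leave it where it is.
- petri: Shallow clear dish, 68 mm diameter, 13 mm high, at the left. Origin: centre of its underside. Leave it where it is.
- monitor: Computer screen on a stand, fixed, behind the row of things and to the right of the bins: keep the arm clear of it. The panel is 535 mm wide along its y and 340 mm high, its lower edge 120 mm above the bench; its front stands about 45 mm towards the robot (-x) from the origin, which is under the stand.

How it is judged:
By the outcome, as a careful person would: the job done as asked, in the order asked, and still so for the second after the job is handed in, with the robot touching nothing.
It also fails if it takes over 72 s, if anything falls off the work surface, if the arm or the gripper's body presses on something with over 40 N, if the wrist force passes 120 N, or if a joint passes its speed limit or range.

## Working session

There is one attempt and no reset: what is moved stays moved. The work goes in short steps, Python scripts to look and compute and a shell command to move; the robot and the scene stay as the last step left them, time stands still between calls to the robot, and variables do not carry over. Pictures are saved under pics/ and viewed, about 8 in all and at most 12, crops included, and the job is handed in when it is done.

```bash
mkdir -p pics; ls; cat > h.py <<'E'
import numpy as np, cv2
from station import r, vision
def cap(n,f=None):
    c=vision.capture(n)
    if f: cv2.imwrite('pics/'+f,c['frame'][:,:,::-1])
    return c
def ray(c,u,v):
    K=np.array(c['K']);a=(u-K[0,2])/K[0,0];b=(v-K[1,2])/K[1,1]
    rd=np.hypot(a,b);x=rd
    for _ in range(30): x=rd/(1+c['k1']*x*x)
    s=x/rd if rd>0 else 1
    d=np.array(c['orientation'])@np.array([a*s,-b*s,-1.]);return np.array(c['xyz']),d
def px(c,u,v,z):
    o,d=ray(c,u,v);return o+d*(z-o[2])/d[2]
def proj(c,p):
    q=np.array(c['orientation']).T@(np.array(p)-np.array(c['xyz']))
    a,b=q[0]/-q[2],-q[1]/-q[2];s=1+c['k1']*(a*a+b*b);K=np.array(c['K'])
    return np.array([K[0,0]*a*s+K[0,2],K[1,1]*b*s+K[1,2]])
E
python3 - <<'E'
from h import *
import pickle
for n in ['scene','top','wrist']:
    c=cap(n,n+'0.png');pickle.dump(c,open(n+'.pkl','wb'));print(n,c['xyz'],c['k1'],np.round(c['K'],1).tolist(),np.round(c['orientation'],2).tolist())
s=r.sense();print(s['time_s'],s['tcp_pos'],s['ee_rot'],s['wrist_force'],s['gripper_width'])
E
```

```text
pics
scene [-0.21904647 -0.55486546  0.58960514] 0.01141293481354345 [[384.7, 0.0, 318.1], [0.0, 384.7, 195.7], [0.0, 0.0, 1.0]] [[0.65, 0.33, -0.68], [-0.76, 0.32, -0.57], [0.02, 0.89, 0.46]]
top [0.32488853 0.09336483 1.22461047] 0.026651551846608598 [[388.6, 0.0, 317.1], [0.0, 388.6, 202.2], [0.0, 0.0, 1.0]] [[-0.02, 0.98, -0.19], [-1.0, -0.02, 0.01], [0.01, 0.19, 0.98]]
wrist [0.29645067 0.55592819 0.3839742 ] -0.02412871502461795 [[296.9, 0.0, 321.6], [0.0, 296.9, 191.9], [0.0, 0.0, 1.0]] [[-0.35, 0.89, 0.29], [-0.94, -0.33, -0.1], [0.0, -0.31, 0.95]]
0.15 [0.21578691 0.58610757 0.22571728] [[ 9.38353998e-01 -3.45675504e-01 -4.69218343e-04]
 [-3.45675807e-01 -9.38352690e-01 -1.57002466e-03]
 [ 1.02426771e-04  1.63543635e-03 -9.99998657e-01]] [ 0.65685567 -0.86735335 -0.37873502] 1.0000217826198117
```

View pics/top0.png

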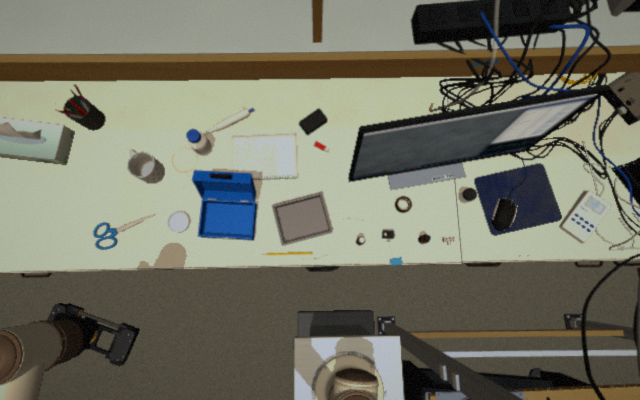

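View pics/scene0.png

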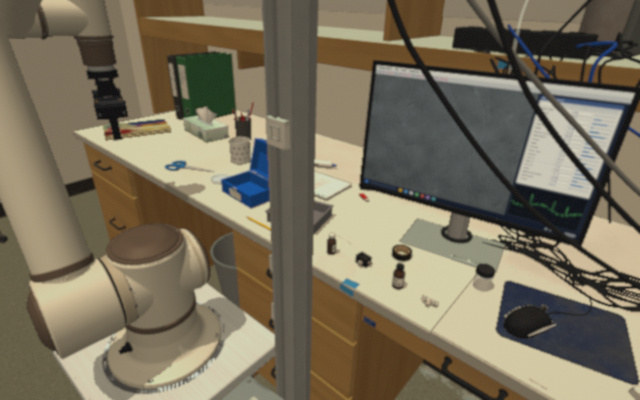

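The top view shows the blue box at about (228,205) with its lid open, and the grey tray at (302,218). The white-cap vial is near (361,240), the clamp (388,234), the black-cap vial (424,239), the tee (448,239), the tape (403,204), the pencil (288,253) and the dish (179,221).

```bash
python3 - <<'E'
from h import *
im=cv2.imread('pics/top0.png')
a=cv2.resize(im[165:265,165:340],(700,400),interpolation=cv2.INTER_CUBIC)[:300*4//3]
a=cv2.resize(im[165:265,165:340],None,fx=3.4,fy=3.4,interpolation=cv2.INTER_CUBIC)
b=cv2.resize(im[222:252,345:465],None,fx=6,fy=6,interpolation=cv2.INTER_CUBIC)
o=np.zeros((a.shape[0]+b.shape[0],720,3),np.uint8);o[:a.shape[0],:a.shape[1]]=a;o[a.shape[0]:]=b
print(o.shape,a.shape);cv2.imwrite('pics/crop1.png',o)
import pickle
c=pickle.load(open('top.pkl','rb'))
for n,u,v,z in [('box',229,219,.045),('tray',302,218,.035),('wv',361,240,.03),('clamp',388,234,.024),('bv',424,239,.03),('tee',448,239,.014),('tape',403,204,.019)]:print(n,px(c,u,v,z).round(3))
E
```

```text
(520, 720, 3) (340, 595, 3)
box [0.504 0.35  0.045]
tray [0.504 0.128 0.035]
wv [ 0.433 -0.053  0.03 ]
clamp [ 0.45  -0.138  0.024]
bv [ 0.432 -0.246  0.03 ]
tee [ 0.432 -0.325  0.014]
tape [ 0.545 -0.191  0.019]
```

View pics/crop1.png

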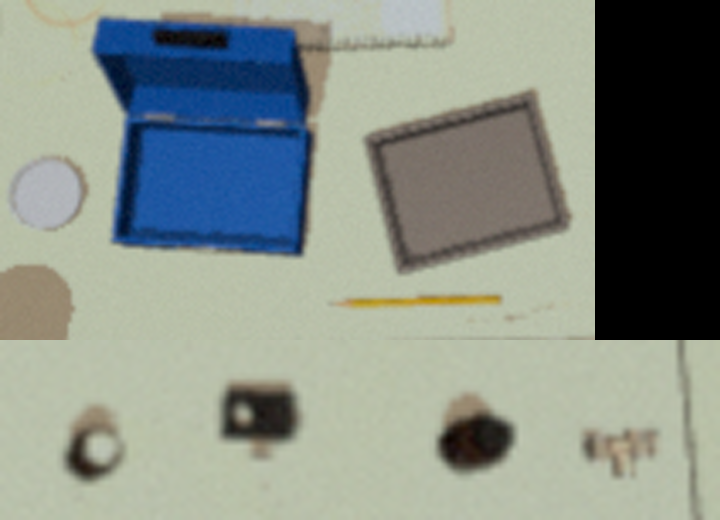

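The crop shows the box rim corners at (130,118), (310,125), (302,254) and (117,242). The tray corners are at (367,135), (535,92), (568,227) and (402,272). The tee's stub points towards the robot, and the clamp's long side runs along world y.

```bash
python3 - <<'E'
from h import *
import pickle
c=pickle.load(open('top.pkl','rb'))
A=lambda x,y,z:px(c,165+x/3.4,165+y/3.4,z)
B=lambda x,y,z:px(c,345+x/6,222+(y-340)/6,z)
for n,P,z in [('box',[(130,118),(310,125),(302,254),(117,242)],.045),('tray',[(367,135),(535,92),(568,227),(402,272)],.035)]:
    q=np.array([A(*p,z) for p in P]);print(n,q.mean(0).round(4))
    e=[q[0]-q[1],q[3]-q[2]];f=[q[0]-q[3],q[1]-q[2]]
    print([ (np.linalg.norm(v).round(3),np.degrees(np.arctan2(-v[0],v[1])).round(1)) for v in e],[ (np.linalg.norm(v).round(3),np.degrees(np.arctan2(v[1],v[0])).round(1)) for v in f])
print('wv',B(102,447,.058),'clamp',B(260,411,.02),'bv',B(490,437,.062),'tee',B(622,447,.012),'handle',A(192,38,.17),A(40,192,.013))
print('monitor low edge',px(c,352,179,.12),px(c,470,160,.12))
E
```

```text
box [0.5032 0.3527 0.045 ]
[(np.float64(0.163), np.float64(-3.3)), (np.float64(0.165), np.float64(-4.9))] [(np.float64(0.113), np.float64(-3.8)), (np.float64(0.117), np.float64(-2.9))]
tray [0.5034 0.1255 0.035 ]
[(np.float64(0.159), np.float64(13.6)), (np.float64(0.155), np.float64(14.1))] [(np.float64(0.129), np.float64(14.1)), (np.float64(0.128), np.float64(12.1))]
wv [ 0.43080089 -0.05226409  0.058     ] clamp [ 0.45134339 -0.13965124  0.02      ] bv [ 0.43184174 -0.24540532  0.062     ] tee [ 0.4300239  -0.32798708  0.012     ] handle [0.60579485 0.34665534 0.17      ] [0.50388138 0.51949531 0.013     ]
monitor low edge [ 0.60372262 -0.02272759  0.12      ] [ 0.65478761 -0.37291576  0.12      ]
```

```bash
python3 -m jog '{"rot":[[0,0,-7.1],[0,0,-7.1],[0,0,-7.1],[0,0,-7.1],[0,0,-7.1],[0,0,-7.1],[0,0,-7.1],[0,0,-7.1],[0,0,-7.1],[0,0,-7.1]],"delta_pos":[[31,-18,0],[31,-18,0],[31,-18,0],[31,-18,0],[31,-18,0],[31,-18,0],[1.5,-39,0],[1.5,-39,0],[1.5,-39,0],[1.5,-39,0]],"grip":[100,100,100,100,100,100,100,100,100,100]}'
python3 -m jog '{"rot":[[0,0,-7.1],[0,0,-7.1],[0,0,-7.1],[0,0,-7.1],[0,0,-7.1],[0,0,-7.1],[0,0,-7.1],[0,0,-7.1],[0,0,-7.1],[0,0,-7.1]],"delta_pos":[[1.5,-39,0],[1.5,-39,0],[1.5,-39,0],[1.5,-39,0],[1.5,-39,0],[1.5,-39,0],[1.5,-39,0],[1.5,-39,0],[1.5,-39,0],[1.5,-39,0]],"grip":[100,100,100,100,100,100,100,100,100,100]}'
python3 -m jog '{"rot":[[0,0,-7.1],[0,0,-7.1],[0,0,-7.1],[0,0,0],[0,0,0]],"delta_pos":[[1.5,-39,0],[1.5,-39,0],[1.5,-39,0],[0,0,0],[0,0,0]],"grip":[100,100,100,100,100]}'
python3 - <<'E'
from h import *
import pickle
c=cap('wrist','w1.png');pickle.dump(c,open('w1.pkl','wb'));print(c['xyz'],np.round(c['orientation'],2).tolist());s=r.sense();print(s['tcp_pos'],s['joints'],np.round(s['ee_rot'],3))
for p in [(.431,-.052,.058),(.451,-.14,.024),(.432,-.245,.062),(.43,-.328,.014),(.545,-.191,.019)]: print(proj(c,p))
E
```

```text
time_s: 0.98
tcp_pos: [0.4077, 0.3204, 0.2259]
ee_rot: [[-0.027, -1.0, -0.001], [-1.0, 0.027, -0.001], [0.001, 0.001, -1.0]]
wrist_force: [1.1, -1.0, 0.2]
gripper_width: 1.001
time_s: 1.82
tcp_pos: [0.4223, -0.0693, 0.2267]
ee_rot: [[-0.954, -0.3, 0.001], [-0.3, 0.954, 0.0], [-0.001, 0.0, -1.0]]
wrist_force: [1.1, -0.4, 0.4]
gripper_width: 1.001
time_s: 2.23
tcp_pos: [0.4268, -0.1863, 0.226]
ee_rot: [[-0.998, 0.066, -0.001], [0.066, 0.998, 0.0], [0.001, 0.0, -1.0]]
wrist_force: [-0.7, 0.2, -0.0]
gripper_width: 0.998
[ 0.34328368 -0.1818613   0.38445775] [[0.07, -0.95, -0.3], [1.0, 0.06, 0.02], [-0.0, -0.31, 0.95]]
[ 0.42686994 -0.18513629  0.22607714] [-3.37486221e+00  6.35672620e+00 -2.09385968e+01 -2.42713177e-02
 -6.27652910e+01 -9.02304795e+01] [[-0.998  0.063 -0.001]
 [ 0.063  0.998  0.   ]
 [ 0.001  0.    -1.   ]]
[441.15059899 170.36000774]
[360.31702172 183.76246197]
[271.11730325 182.88179395]
[213.20485003 175.19882618]
[324.66656772 250.3150823 ]
```

View pics/w1.png

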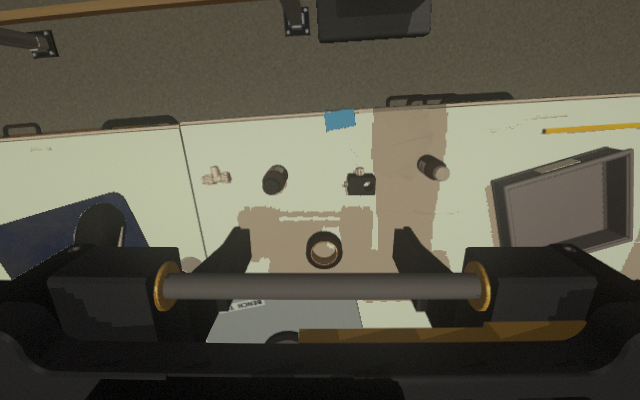

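The wrist view shows the white cap near (440,173), the clamp at (360,184), the black-cap vial at (275,181) and the tee at (216,175). All are within a few pixels of where I projected them. One enlarged crop will refine these.

```bash
python3 - <<'E'
from h import *
im=cv2.imread('pics/w1.png')
b=cv2.resize(im[145:210,190:320],None,fx=6,fy=6,interpolation=cv2.INTER_CUBIC)[:, :780]
a=cv2.resize(im[150:198,335:465],None,fx=6,fy=6,interpolation=cv2.INTER_CUBIC)[:205]
a=cv2.resize(im[153:198,335:465],None,fx=6,fy=6,interpolation=cv2.INTER_CUBIC)
b=cv2.resize(im[155:205,190:320],None,fx=6,fy=6,interpolation=cv2.INTER_CUBIC)
o=np.vstack([a,b]);print(a.shape,b.shape);cv2.imwrite('pics/crop2.png',o)
E
```

```text
(270, 780, 3) (300, 780, 3)
```

View pics/crop2.png

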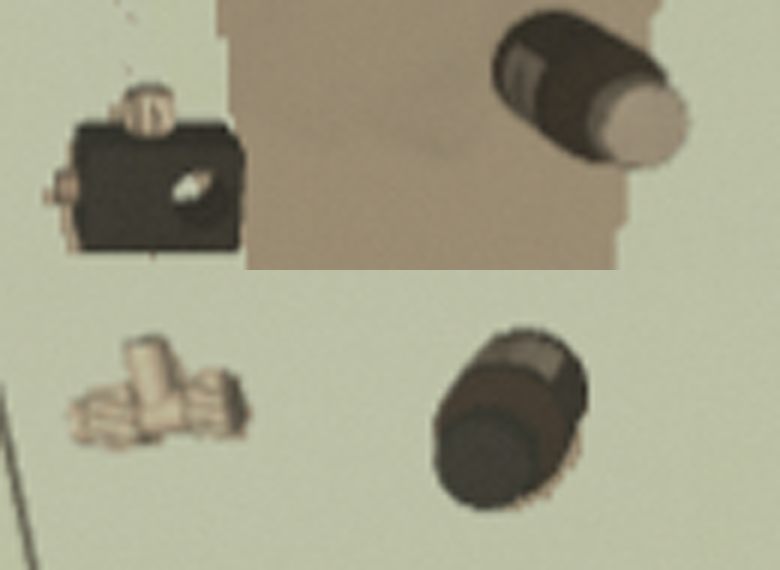

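The crop shows the cap centres at (643,123) for white and (488,455) for black. The clamp's top centre is at (158,188). The tee's barrel runs from (75,425) to (240,405), and its stub tip is at (148,342).

```bash
python3 - <<'E'
from h import *
import pickle
c=pickle.load(open('w1.pkl','rb'))
A=lambda x,y,z:px(c,335+x/6,153+y/6,z).round(4)
B=lambda x,y,z:px(c,190+x/6,155+(y-270)/6,z).round(4)
print('wv',A(643,123,.058),'base',A(540,62,.0))
print('bv',B(488,455,.062))
print('clamp',A(158,188,.024),[A(*p,.024) for p in [(75,128),(240,128),(240,250),(75,250)]])
print('tee ends',B(75,425,.007),B(240,405,.007),'stub',B(148,342,.007),'mid',B(163,413,.01))
E
```

```text
wv [ 0.4348 -0.0506  0.058 ] base [ 0.4356 -0.0509  0.    ]
bv [ 0.4355 -0.2452  0.062 ]
clamp [ 0.4518 -0.1387  0.024 ] [array([ 0.4377, -0.1557,  0.024 ]), array([ 0.4399, -0.1213,  0.024 ]), array([ 0.4668, -0.1216,  0.024 ]), array([ 0.4645, -0.1567,  0.024 ])]
tee ends [ 0.4383 -0.3464  0.007 ] [ 0.4362 -0.3091  0.007 ] stub [ 0.4208 -0.3269  0.007 ] mid [ 0.4362 -0.3252  0.01  ]
```

```bash
python3 -m jog '{"rot":[[0,0,0],[0,0,0],[0,0,0],[0,0,0],[0,0,0],[0,0,0],[0,0,0],[0,0,0],[0,0,0],[0,0,0]],"delta_pos":[[2,35,0],[2,35,0],[2,35,0],[1.6,29,0],[0,0,-35],[0,0,-35],[0,0,-35],[0,0,-35],[0,0,-25],[0,0,-15]],"grip":[60,60,60,60,60,60,60,60,60,60]}'
python3 -m jog '{"rot":[[0,0,0],[0,0,0],[0,0,0],[0,0,0],[0,0,0],[0,0,0]],"delta_pos":[[0,0,-5],[0,0,0],[0,0,0],[0,0,0],[0,0,0],[0,0,0]],"grip":[60,60,0,0,0,0]}'
```

```text
time_s: 3.12
tcp_pos: [0.4329, -0.0492, 0.0441]
ee_rot: [[-0.998, 0.058, -0.004], [0.058, 0.998, -0.001], [0.004, -0.001, -1.0]]
wrist_force: [0.1, -0.7, 0.1]
gripper_width: 0.598
time_s: 3.62
tcp_pos: [0.4357, -0.0503, 0.0426]
ee_rot: [[-0.998, 0.061, 0.002], [0.061, 0.998, 0.001], [-0.002, 0.001, -1.0]]
wrist_force: [0.3, 0.7, -0.4]
gripper_width: 0.383
```

```bash
python3 -m jog '{"rot":[[0,0,0],[0,0,0],[0,0,0],[0,0,0]],"delta_pos":[[0,0,0],[0,0,0],[0,0,0],[0,0,0]],"grip":[0,0,0,0]}'
```

```text
time_s: 3.95
tcp_pos: [0.4356, -0.0504, 0.0421]
ee_rot: [[-0.998, 0.061, 0.001], [0.061, 0.998, 0.0], [-0.001, 0.0, -1.0]]
wrist_force: [-0.8, 1.2, 4.5]
gripper_width: 0.276
```

```bash
python3 -m jog '{"rot":[[0,0,0],[0,0,0],[0,0,0],[0,0,0],[0,0,0],[0,0,0],[0,0,0],[0,0,0],[0,0,0],[0,0,0]],"delta_pos":[[0,0,15],[0,0,33],[0,5,35],[3,20,25],[5,35,0],[5,38,0],[5,38,0],[5,38,0],[5,38,0],[5,38,0]],"grip":[0,0,0,0,0,0,0,0,0,0]}'
python3 -m jog '{"rot":[[0,0,0],[0,0,0],[0,0,0],[0,0,0],[0,0,0],[0,0,0],[0,0,0],[0,0,0]],"delta_pos":[[5,38,0],[5,38,0],[5,38,0],[5,38,0],[5,25,0],[4,12,0],[0,0,0],[0,0,0]],"grip":[0,0,0,0,0,0,0,0]}'
```

```text
time_s: 4.78
tcp_pos: [0.4675, 0.2011, 0.1493]
ee_rot: [[-0.998, 0.061, -0.001], [0.061, 0.998, -0.0], [0.001, -0.0, -1.0]]
wrist_force: [1.6, -0.6, 0.1]
gripper_width: 0.274
time_s: 5.45
tcp_pos: [0.4965, 0.3884, 0.1483]
ee_rot: [[-0.998, 0.061, -0.002], [0.061, 0.998, -0.002], [0.002, -0.002, -1.0]]
wrist_force: [0.5, -0.9, -0.2]
gripper_width: 0.27
```

```bash
python3 - <<'E'
from h import *
import pickle
c=cap('wrist','w2.png');pickle.dump(c,open('w2.pkl','wb'))
cx,cy,t=.5032,.3527,np.radians(-3.8)
W=lambda x,y,z:(cx+x*np.cos(t)-y*np.sin(t),cy+x*np.sin(t)+y*np.cos(t),z)
for p in [(-.0575,.0825),(-.0575,-.0825),(.0575,-.0825),(.0575,.0825)]:print(p,proj(c,W(*p,.045)).round(1))
E
```

```text
(-0.0575, 0.0825) [377.4 139.4]
(-0.0575, -0.0825) [189.9 138.5]
(0.0575, -0.0825) [204.8 254.4]
(0.0575, 0.0825) [370.1 255.6]
```

View pics/w2.png

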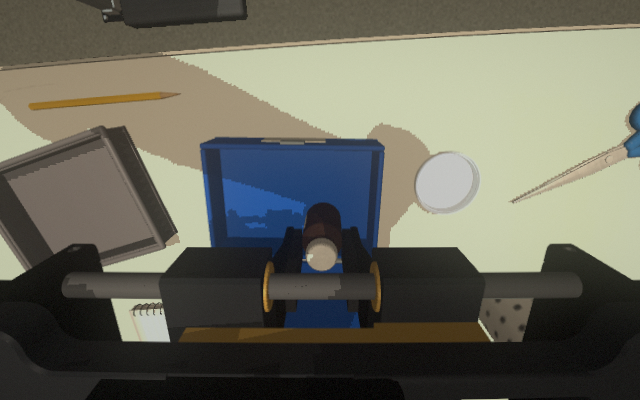

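The box's front rim appears around (203,144) to (383,144), against a predicted (190,138) to (377,139). That difference is worth a closer look before I lower the vial.

```bash
python3 - <<'E'
from h import *
im=cv2.imread('pics/w2.png')
cv2.imwrite('pics/crop3.png',cv2.resize(im[130:260,190:390],None,fx=4,fy=4,interpolation=cv2.INTER_CUBIC))
E
```

```text
(no output)
```

View pics/crop3.png

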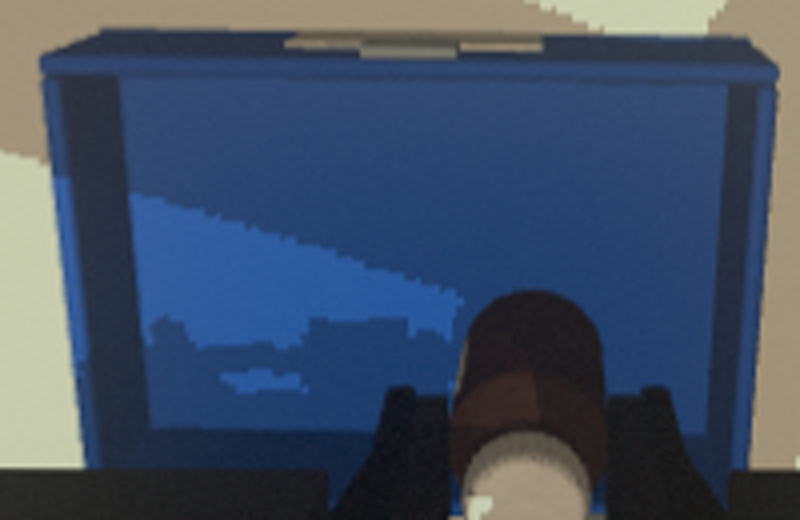

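The rim's front outer corners are at crop (42,58) and (776,68), and the rear edge lies along the fingers.

```bash
python3 - <<'E'
from h import *
import pickle
c=pickle.load(open('w2.pkl','rb'))
A=lambda x,y,z:px(c,190+x/4,130+y/4,z).round(4)
l,r_=A(776,68,.045),A(42,58,.045);print(l,r_,np.linalg.norm(l-r_))
print('floor inner front',A(120,80,.005),A(728,85,.005)); print('rim sides rear',A(88,440,.045),A(748,440,.045))
print('vial cap',A(528,485,.106),'vial base front',A(530,292,.107-.0))
E
```

```text
[0.4584 0.4447 0.045 ] [0.4462 0.2826 0.045 ] 0.16255845102608474
floor inner front [0.4581 0.2849 0.005 ] [0.4689 0.4403 0.005 ]
rim sides rear [0.5397 0.2766 0.045 ] [0.5492 0.4381 0.045 ]
vial cap [0.5245 0.3858 0.106 ] vial base front [0.4852 0.3885 0.107 ]
```

```bash
python3 - <<'E'
from h import *
import pickle
c=pickle.load(open('w2.pkl','rb'));ct=pickle.load(open('top.pkl','rb'))
A=lambda x,y,z:px(c,190+x/4,130+y/4,z).round(4)
print('cap',A(528,485,.164), 'base', A(530,292,.106))
print(proj(c,(.4965,.3884,.164)),proj(c,(.4965,.3884,.106)),c['xyz'],c['orientation'])
print(r.sense()['tcp_pos'])
t2=cap('top','top2.png')
E
python3 - <<'E'
import cv2,numpy as np
im=cv2.imread('pics/top2.png');
cv2.imwrite('pics/crop4.png',cv2.resize(im[160:270,165:345],None,fx=4.4,fy=4.4,interpolation=cv2.INTER_CUBIC))
E
```

```text
cap [0.4923 0.3878 0.164 ] base [0.4856 0.3885 0.106 ]
[323.5410921  258.07724681] [323.23733402 217.05109817] [0.41303697 0.39276572 0.30683807] [[ 0.06080552 -0.95068024 -0.30415418]
 [ 0.99814672  0.05717792  0.02082798]
 [-0.00240984 -0.30485695  0.9523951 ]]
[0.49646599 0.38763889 0.14866299]
```

The wrist measurement is from close by and its jaw reference agrees with the arm, so I trust it over the top view. It puts the box centre at about (0.510, 0.359) with a yaw of −3.8°. Placing the vial now.

```bash
python3 -m jog '{"rot":[[0,0,0],[0,0,0],[0,0,0],[0,0,0],[0,0,0],[0,0,0],[0,0,0],[0,0,0],[0,0,0]],"delta_pos":[[2,5,0],[0,0,-25],[0,0,-30],[0,0,-25],[0,0,-10],[0,0,-5],[0,0,-2],[0,0,-2],[0,0,0]],"grip":[0,0,0,0,0,0,0,0,0]}'
```

```text
time_s: 6.3
tcp_pos: [0.4997, 0.3941, 0.0518]
ee_rot: [[-0.998, 0.061, 0.002], [0.061, 0.998, 0.002], [-0.002, 0.002, -1.0]]
wrist_force: [0.8, 0.3, -0.0]
gripper_width: 0.273
```

```bash
python3 -m jog '{"rot":[[0,0,0],[0,0,0],[0,0,0]],"delta_pos":[[0,0,-2],[0,0,-2],[0,0,0]],"grip":[0,0,0]}'
```

```text
time_s: 6.55
tcp_pos: [0.4994, 0.394, 0.0473]
ee_rot: [[-0.998, 0.061, 0.001], [0.061, 0.998, 0.001], [-0.001, 0.001, -1.0]]
wrist_force: [-0.3, 0.3, -0.0]
gripper_width: 0.274
```

```bash
python3 -m jog '{"rot":[[0,0,0],[0,0,0],[0,0,0]],"delta_pos":[[0,0,-1.5],[0,0,0],[0,0,0]],"grip":[0,0,0]}'
```

```text
time_s: 6.8
tcp_pos: [0.4998, 0.3942, 0.0471]
ee_rot: [[-0.998, 0.06, 0.002], [0.06, 0.998, 0.001], [-0.002, 0.002, -1.0]]
wrist_force: [-0.6, -1.0, 6.4]
gripper_width: 0.275
```

```bash
python3 -m jog '{"rot":[[0,0,0],[0,0,0],[0,0,0],[0,0,0],[0,0,0],[0,0,0],[0,0,0],[0,0,0],[0,0,0]],"delta_pos":[[0,0,0],[0,0,0],[0,0,0],[0,0,0],[0,0,10],[0,0,25],[0,0,35],[0,0,35],[0,0,0]],"grip":[33,38,43,45,45,45,45,45,45]}'
python3 - <<'E'
from h import *
im=cap('wrist')['frame'][:,:,::-1]
cv2.imwrite('pics/w3.png',cv2.resize(im[120:300,180:400],None,fx=3,fy=3))
E
```

```text
time_s: 7.55
tcp_pos: [0.5026, 0.3966, 0.1592]
ee_rot: [[-0.998, 0.059, 0.012], [0.06, 0.998, 0.01], [-0.011, 0.011, -1.0]]
wrist_force: [-0.1, 1.2, 1.2]
gripper_width: 0.453
```

View pics/w3.png

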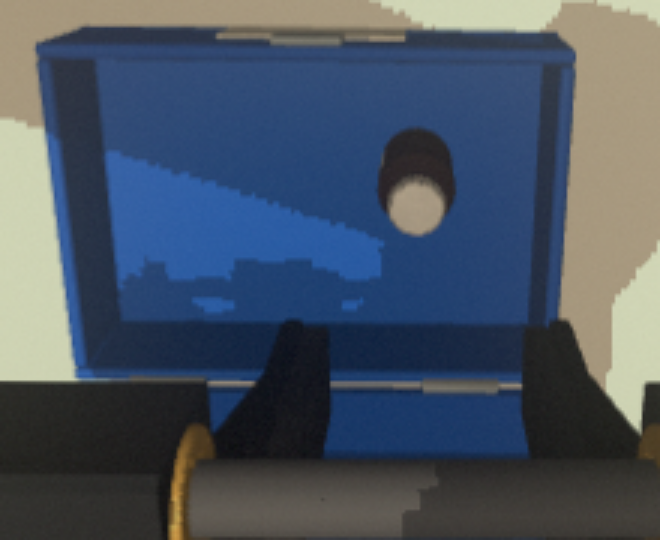

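The white-cap vial stands upright at crop (415,190), clear of the walls. Now for the black-cap vial.

```bash
python3 -m jog '{"rot":[[0,0,0],[0,0,0],[0,0,0],[0,0,0],[0,0,0],[0,0,0],[0,0,0],[0,0,0],[0,0,0],[0,0,0]],"delta_pos":[[-4,-20,0],[-4,-36,0],[-4,-38,0],[-4,-38,0],[-4,-38,0],[-4,-38,0],[-4,-38,0],[-4,-38,0],[-4,-38,0],[-4,-38,0]],"grip":[45,45,60,60,60,60,60,60,60,60]}'
python3 -m jog '{"rot":[[0,0,0],[0,0,0],[0,0,0],[0,0,0],[0,0,0],[0,0,0],[0,0,0],[0,0,0],[0,0,0],[0,0,0]],"delta_pos":[[-4,-38,0],[-4,-38,0],[-4,-38,0],[-4,-38,0],[-4,-38,0],[-4,-38,0],[-1,-30,0],[0,-21,0],[0,0,0],[0,0,0]],"grip":[60,60,60,60,60,60,60,60,60,60]}'
```

```text
time_s: 8.43
tcp_pos: [0.4579, 0.0316, 0.1498]
ee_rot: [[-0.998, 0.061, -0.001], [0.061, 0.998, -0.0], [0.001, -0.0, -1.0]]
wrist_force: [0.7, -0.0, 0.4]
gripper_width: 0.598
time_s: 9.27
tcp_pos: [0.4332, -0.2462, 0.1493]
ee_rot: [[-0.998, 0.064, -0.002], [0.064, 0.998, 0.001], [0.002, 0.001, -1.0]]
wrist_force: [-0.3, 0.8, 0.6]
gripper_width: 0.599
```

```bash
python3 -m jog '{"rot":[[0,0,0],[0,0,0],[0,0,0],[0,0,0],[0,0,0],[0,0,0]],"delta_pos":[[1,1,-30],[0,0,-33],[0,0,-27],[0,0,-12],[0,0,-6],[0,0,0]],"grip":[60,60,60,60,60,60]}'
python3 -m jog '{"rot":[[0,0,0],[0,0,0],[0,0,0],[0,0,0],[0,0,0],[0,0,0],[0,0,0],[0,0,0]],"delta_pos":[[0,0,0],[0,0,0],[0,0,0],[0,0,0],[0,0,0],[0,0,0],[0,0,0],[0,0,0]],"grip":[0,0,0,0,0,0,0,0]}'
```

```text
time_s: 9.77
tcp_pos: [0.4342, -0.2434, 0.0408]
ee_rot: [[-0.998, 0.06, -0.003], [0.06, 0.998, 0.001], [0.003, 0.001, -1.0]]
wrist_force: [-0.2, 0.5, 0.8]
gripper_width: 0.6
time_s: 10.43
tcp_pos: [0.4355, -0.2447, 0.0427]
ee_rot: [[-0.998, 0.061, 0.001], [0.061, 0.998, -0.0], [-0.001, -0.0, -1.0]]
wrist_force: [-0.3, 0.0, 5.2]
gripper_width: 0.296
```

```bash
python3 -m jog '{"rot":[[0,0,0],[0,0,0],[0,0,0],[0,0,0],[0,0,0],[0,0,0],[0,0,0],[0,0,0],[0,0,0],[0,0,0]],"delta_pos":[[0,0,15],[0,0,33],[0,5,35],[4,20,25],[4,35,0],[4,38,0],[4,38,0],[4,38,0],[4,38,0],[4,38,0]],"grip":[0,0,0,0,0,0,0,0,0,0]}'
python3 -m jog '{"rot":[[0,0,0],[0,0,0],[0,0,0],[0,0,0],[0,0,0],[0,0,0],[0,0,0],[0,0,0],[0,0,0],[0,0,0]],"delta_pos":[[4,38,0],[4,38,0],[4,38,0],[4,38,0],[4,38,0],[4,38,0],[4,38,0],[4,38,0],[0,15,0],[0,0,0]],"grip":[0,0,0,0,0,0,0,0,0,0]}'
```

```text
time_s: 11.27
tcp_pos: [0.4624, 0.0071, 0.1499]
ee_rot: [[-0.998, 0.062, -0.0], [0.062, 0.998, 0.0], [0.0, -0.0, -1.0]]
wrist_force: [0.7, 0.3, -0.8]
gripper_width: 0.299
time_s: 12.1
tcp_pos: [0.4949, 0.3276, 0.1489]
ee_rot: [[-0.998, 0.058, -0.0], [0.058, 0.998, -0.0], [0.0, -0.0, -1.0]]
wrist_force: [-0.0, 0.2, -0.2]
gripper_width: 0.298
```

```bash
python3 -m jog '{"rot":[[0,0,0],[0,0,0],[0,0,0],[0,0,0],[0,0,0],[0,0,0],[0,0,0],[0,0,0],[0,0,0]],"delta_pos":[[1,-2,0],[0,0,-25],[0,0,-30],[0,0,-25],[0,0,-10],[0,0,-6],[0,0,-3],[0,0,-2],[0,0,0]],"grip":[0,0,0,0,0,0,0,0,0]}'
python3 -m jog '{"rot":[[0,0,0],[0,0,0],[0,0,0]],"delta_pos":[[0,0,-1.5],[0,0,0],[0,0,0]],"grip":[0,0,0]}'
```

```text
time_s: 12.85
tcp_pos: [0.4966, 0.3227, 0.0501]
ee_rot: [[-0.998, 0.061, 0.001], [0.061, 0.998, 0.001], [-0.001, 0.001, -1.0]]
wrist_force: [0.8, 0.1, 0.0]
gripper_width: 0.3
time_s: 13.1
tcp_pos: [0.4963, 0.3228, 0.0483]
ee_rot: [[-0.998, 0.061, 0.001], [0.061, 0.998, 0.001], [-0.001, 0.001, -1.0]]
wrist_force: [-0.4, 0.1, -0.3]
gripper_width: 0.301
```

```bash
python3 -m jog '{"rot":[[0,0,0],[0,0,0],[0,0,0]],"delta_pos":[[0,0,-1.2],[0,0,0],[0,0,0]],"grip":[0,0,0]}'
```

```text
time_s: 13.35
tcp_pos: [0.4966, 0.3229, 0.0478]
ee_rot: [[-0.998, 0.061, 0.001], [0.061, 0.998, 0.001], [-0.001, 0.001, -1.0]]
wrist_force: [-0.7, -1.7, 5.2]
gripper_width: 0.297
```

```bash
python3 -m jog '{"rot":[[0,0,0],[0,0,0],[0,0,0],[0,0,0],[0,0,0],[0,0,0],[0,0,0],[0,0,0]],"delta_pos":[[0,0,0],[0,0,0],[0,0,0],[0,0,0],[0,0,10],[0,0,25],[0,0,35],[0,0,35]],"grip":[33,38,43,45,45,45,45,45]}'
python3 -m jog '{"rot":[[0,0,6],[0,0,7],[0,0,7],[0,0,7],[0,0,7],[0,0,7],[0,0,7],[0,0,7],[0,0,7],[0,0,7]],"delta_pos":[[-3.5,-20,0],[-3.5,-37,0],[-3.5,-37,0],[-3.5,-37,0],[-3.5,-37,0],[-3.5,-37,0],[-3.5,-37,0],[-3.5,-37,0],[-3.5,-37,0],[-3.5,-37,0]],"grip":[45,45,45,45,80,80,80,80,80,80]}'
python3 -m jog '{"rot":[[0,0,7],[0,0,7],[0,0,7],[0,0,0],[0,0,0]],"delta_pos":[[-3.5,-37,0],[-3.5,-37,0],[-2,-35,0],[0,0,0],[0,0,0]],"grip":[80,80,80,80,80]}'
```

```text
time_s: 14.02
tcp_pos: [0.4956, 0.322, 0.1523]
ee_rot: [[-0.998, 0.061, -0.001], [0.061, 0.998, -0.002], [0.001, -0.002, -1.0]]
wrist_force: [0.1, 0.5, 0.5]
gripper_width: 0.449
time_s: 14.85
tcp_pos: [0.4617, -0.0241, 0.1522]
ee_rot: [[-0.434, -0.901, 0.001], [-0.901, 0.434, 0.0], [-0.001, -0.001, -1.0]]
wrist_force: [1.3, 0.2, -0.5]
gripper_width: 0.772
time_s: 15.27
tcp_pos: [0.4541, -0.1226, 0.1518]
ee_rot: [[-0.127, -0.992, 0.001], [-0.992, 0.127, 0.0], [-0.0, -0.001, -1.0]]
wrist_force: [0.1, -0.7, 0.6]
gripper_width: 0.799
```

```bash
python3 -m jog '{"rot":[[0,0,3.6],[0,0,0],[0,0,0],[0,0,0],[0,0,0],[0,0,0],[0,0,0],[0,0,0]],"delta_pos":[[-2,-16,0],[0,0,-30],[0,0,-35],[0,0,-30],[0,0,-18],[0,0,-8],[0,0,-1],[0,0,0]],"grip":[80,80,80,80,80,80,80,80]}'
python3 -m jog '{"rot":[[0,0,0],[0,0,0],[0,0,0],[0,0,0],[0,0,0],[0,0,0],[0,0,0],[0,0,0],[0,0,0],[0,0,0]],"delta_pos":[[0,0,0],[0,0,0],[0,0,0],[0,0,0],[0,0,0],[0,0,0],[0,0,0],[0,0,0],[0,0,0],[0,0,0]],"grip":[0,0,0,0,0,0,0,0,0,0]}'
```

```text
time_s: 15.93
tcp_pos: [0.4531, -0.1366, 0.0298]
ee_rot: [[-0.059, -0.998, 0.001], [-0.998, 0.059, -0.0], [0.0, -0.001, -1.0]]
wrist_force: [0.6, -0.7, 0.5]
gripper_width: 0.799
time_s: 16.77
tcp_pos: [0.4523, -0.1372, 0.0293]
ee_rot: [[-0.06, -0.998, -0.0], [-0.998, 0.06, -0.0], [0.0, 0.0, -1.0]]
wrist_force: [0.2, 0.6, 0.8]
gripper_width: 0.129
```

```bash
python3 - <<'E'
from h import *
a=cap('wrist')['frame'][:,:,::-1];b=cap('top')['frame'][:,:,::-1];print(r.sense()['gripper_width'])
a=cv2.resize(a[100:300,200:440],None,fx=1.7,fy=1.7);b=cv2.resize(b[190:260,330:470],None,fx=2.9,fy=2.9)
w=max(a.shape[1],b.shape[1]);o=np.zeros((a.shape[0]+b.shape[0],w,3),np.uint8);o[:a.shape[0],:a.shape[1]]=a;o[a.shape[0]:,:b.shape[1]]=b
print(o.shape,a.shape);cv2.imwrite('pics/v9.png',o)
E
```

```text
0.0465550801556055
(543, 408, 3) (340, 408, 3)
```

View pics/v9.png

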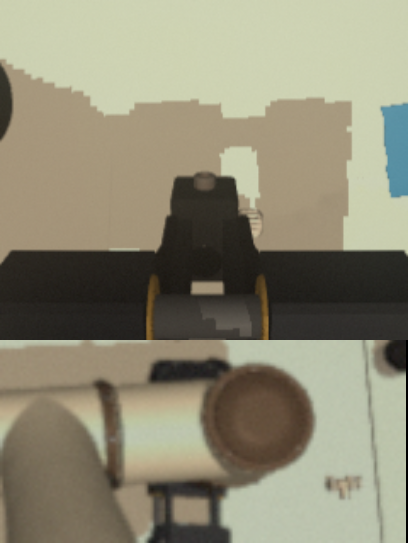

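The image shows the clamp at crop x 172–238 with its −y edge at about y=178. The fingers at (190–230, 250) have shut on nothing, or behind it. I'll work out where the clamp is relative to the jaws.

```bash
python3 - <<'E'
from h import *
c=cap('wrist','w10.png');s=r.sense();print(s['tcp_pos'],s['gripper_width'],c['xyz'])
A=lambda x,y,z:px(c,200+x/1.7,100+y/1.7,z).round(4)
print('clamp -y edge corners',A(176,178,.024),A(235,178,.024))
print('tip proj', (proj(c,np.array(s['tcp_pos'])+[0,0,-.02])-[200,100])*1.7,(proj(c,np.array(s['tcp_pos'])+[0,0,-.006])-[200,100])*1.7)
for y in (-.1557,-.1217): print((proj(c,(.452,y,.024))-[200,100])*1.7)
im=cv2.imread('pics/w10.png');cv2.imwrite('pics/v10.png',cv2.resize(im[180:290,270:375],None,fx=5,fy=5,interpolation=cv2.INTER_CUBIC))
E
```

```text
[ 0.45228853 -0.13717625  0.02931671] 0.02951283262797248 [ 0.44822497 -0.22292106  0.18769984]
clamp -y edge corners [ 0.4624 -0.1631  0.024 ] [ 0.442  -0.1619  0.024 ]
tip proj [209.35510691 226.03771262] [209.5560748  242.92934658]
[207.31749191 196.29344407]
[212.76397697 281.16102844]
```

View pics/v10.png

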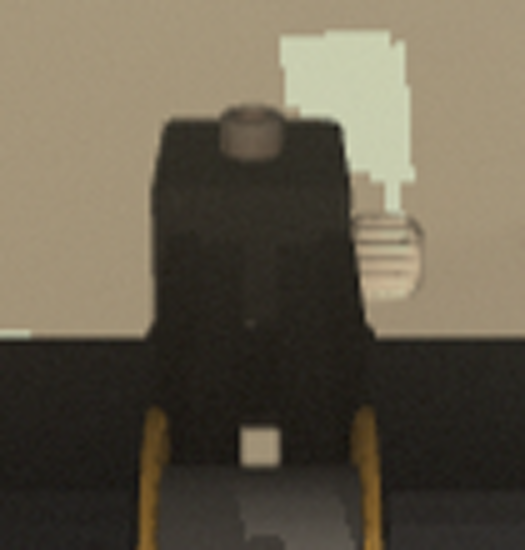

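```bash
python3 - <<'E'
from h import *
import pickle
c=cap('wrist','w11.png');s=r.sense();print(s['tcp_pos'],s['gripper_width'],s['wrist_force'])
c1=pickle.load(open('w1.pkl','rb'))
A=lambda x,y,z:px(c,270+x/5,180+y/5,z).round(4)
B=lambda x,y,z:px(c1,335+x/6,153+y/6,z).round(4)
for z in (.006,.012,.018): print(z,'knob now',A(388,255,z),'w1',B(150,110,z),'screw now',A(252,130,z),'w1',B(63,188,z))
print('edge bottom',A(165,120,0),A(340,120,0),'edge top',A(155,185,.024),A(350,185,.024))
im=cv2.imread('pics/w11.png')[180:290,270:375].astype(float)
im=np.clip(im*4,0,255).astype(np.uint8)
cv2.imwrite('pics/v11.png',cv2.resize(im,None,fx=5,fy=5,interpolation=cv2.INTER_CUBIC))
E
```

```text
[ 0.45230446 -0.13717481  0.02931458] 0.01935925596995291 [-0.21856334  0.35453828  0.18701044]
0.006 knob now [ 0.4359 -0.136   0.006 ] w1 [ 0.4394 -0.1379  0.006 ] screw now [ 0.453 -0.155  0.006] w1 [ 0.4559 -0.1576  0.006 ]
0.012 knob now [ 0.4363 -0.1389  0.012 ] w1 [ 0.4379 -0.1386  0.012 ] screw now [ 0.4529 -0.1573  0.012 ] w1 [ 0.4541 -0.158   0.012 ]
0.018 knob now [ 0.4367 -0.1418  0.018 ] w1 [ 0.4363 -0.1393  0.018 ] screw now [ 0.4527 -0.1595  0.018 ] w1 [ 0.4523 -0.1583  0.018 ]
edge bottom [ 0.4648 -0.1549  0.    ] [ 0.4413 -0.1535  0.    ] edge top [ 0.4645 -0.1555  0.024 ] [ 0.4413 -0.1541  0.024 ]
```

View pics/v11.png

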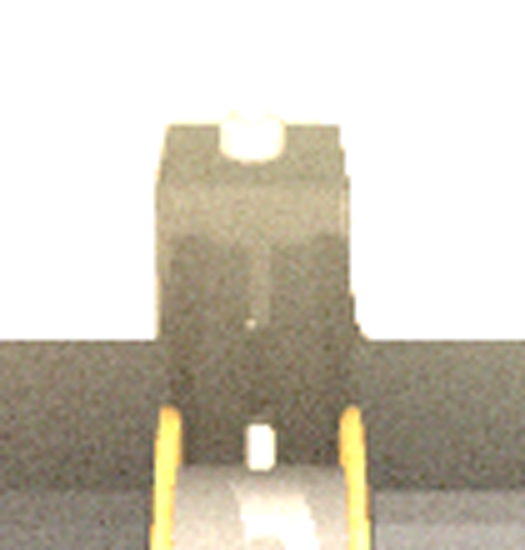

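The clamp has not moved. With the contrast raised, both fingers meet at v≈235, over the clamp's top, and the block shows between them. I need to find out whether the tips really are 25 mm ahead of the TCP.

```bash
python3 - <<'E'
from h import *
import pickle
print(r.tips_ahead,[a for a in dir(r) if not a.startswith('_')])
c=pickle.load(open('w1.pkl','rb'));T=np.array([.42687,-.1851,.22608])
for ah in (0,.007,.025):
  for s in(-1,1):
    print(ah,s,[proj(c,T+[dx,s*.0435,-ah]).round(1).tolist() for dx in(-.0095,.0095)])
s=r.sense();print(s['gripper_width'],np.array(s['effort']).round(1))
E
```

```text
0.025 ['PlanningError', 'sense', 'tips_ahead']
0 -1 [[250.7, 234.3], [255.1, 262.6]]
0 1 [[399.0, 225.4], [398.5, 254.3]]
0.007 -1 [[253.3, 229.3], [257.4, 256.7]]
0.007 1 [[396.1, 220.7], [395.8, 248.7]]
0.025 -1 [[259.2, 217.8], [262.8, 243.3]]
0.025 1 [[389.7, 209.9], [389.5, 235.8]]
0.01935925596995291 [ -0.  -31.5  11.1   2.5   0.   -0. ]
```

```bash
python3 -m jog '{"rot":[[0,0,0],[0,0,0],[0,0,0],[0,0,0],[0,0,0],[0,0,0],[0,0,0],[0,0,0],[0,0,0],[0,0,0]],"delta_pos":[[0,0,5],[0,0,5],[0,0,0],[0,0,0],[0,0,0],[0,0,0],[0,0,0],[0,0,0],[0,0,-6],[0,0,-4]],"grip":[80,80,80,80,80,80,80,80,80,80]}'
python3 -m jog '{"rot":[[0,0,0],[0,0,0],[0,0,0]],"delta_pos":[[0,0,-2],[0,0,-1],[0,0,0]],"grip":[80,80,80]}'
```

```text
time_s: 17.8
tcp_pos: [0.4522, -0.1371, 0.0288]
ee_rot: [[-0.06, -0.998, -0.0], [-0.998, 0.06, 0.0], [-0.0, 0.0, -1.0]]
wrist_force: [0.3, -0.3, 0.2]
gripper_width: 0.693
time_s: 18.05
tcp_pos: [0.452, -0.1372, 0.0259]
ee_rot: [[-0.06, -0.998, -0.001], [-0.998, 0.06, -0.0], [0.0, 0.001, -1.0]]
wrist_force: [0.3, 0.2, -0.9]
gripper_width: 0.794
```

```bash
python3 -m jog '{"rot":[[0,0,0],[0,0,0]],"delta_pos":[[0,0,-2],[0,0,0]],"grip":[80,80]}'; python3 -m jog '{"rot":[[0,0,0],[0,0,0]],"delta_pos":[[0,0,-2],[0,0,0]],"grip":[80,80]}'
```

```text
time_s: 18.22
tcp_pos: [0.4522, -0.1371, 0.0241]
ee_rot: [[-0.06, -0.998, -0.0], [-0.998, 0.06, 0.0], [-0.0, 0.0, -1.0]]
wrist_force: [1.2, 0.2, 0.2]
gripper_width: 0.798
time_s: 18.38
tcp_pos: [0.4522, -0.1371, 0.0221]
ee_rot: [[-0.06, -0.998, -0.0], [-0.998, 0.06, 0.0], [-0.0, 0.0, -1.0]]
wrist_force: [-0.4, 0.5, -1.1]
gripper_width: 0.803
```

No contact even 3 mm below where a tip 25 mm ahead would touch the bench, so the tips are nearer the TCP than stated. I'll keep feeling downward.

```bash
python3 -m jog '{"rot":[[0,0,0],[0,0,0]],"delta_pos":[[0,0,-3],[0,0,0]],"grip":[80,80]}'; python3 -m jog '{"rot":[[0,0,0],[0,0,0]],"delta_pos":[[0,0,-3],[0,0,0]],"grip":[80,80]}'
```

```text
time_s: 18.55
tcp_pos: [0.452, -0.1372, 0.019]
ee_rot: [[-0.06, -0.998, -0.001], [-0.998, 0.06, 0.0], [0.0, 0.001, -1.0]]
wrist_force: [-0.4, 1.0, 0.6]
gripper_width: 0.801
time_s: 18.72
tcp_pos: [0.452, -0.1372, 0.0159]
ee_rot: [[-0.06, -0.998, -0.001], [-0.998, 0.06, 0.0], [0.0, 0.001, -1.0]]
wrist_force: [-1.1, 0.1, -0.2]
gripper_width: 0.801
```

```bash
python3 -m jog '{"rot":[[0,0,0],[0,0,0],[0,0,0],[0,0,0],[0,0,0],[0,0,0],[0,0,0],[0,0,0],[0,0,0],[0,0,0]],"delta_pos":[[0,0,-2],[0,0,0],[0,0,0],[0,0,0],[0,0,0],[0,0,0],[0,0,0],[0,0,0],[0,0,0],[0,0,0]],"grip":[0,0,0,0,0,0,0,0,0,0]}'
```

```text
time_s: 19.55
tcp_pos: [0.4525, -0.1372, 0.0144]
ee_rot: [[-0.06, -0.998, 0.0], [-0.998, 0.06, -0.0], [-0.0, -0.0, -1.0]]
wrist_force: [0.4, 0.6, 0.3]
gripper_width: 0.272
```

Width 0.272, or 24 mm: the clamp is held. Lifting it and carrying it to the tray.

```bash
python3 -m jog '{"rot":[[0,0,0],[0,0,0],[0,0,0],[0,0,0],[0,0,0],[0,0,0],[0,0,0],[0,0,0],[0,0,0],[0,0,0]],"delta_pos":[[0,0,12],[0,0,25],[0,0,30],[3,12,20],[10,36,0],[10,36,0],[10,36,0],[10,36,0],[10,36,0],[8,30,0]],"grip":[0,0,0,0,0,0,0,0,0,0]}'
python3 - <<'E'
from h import *
import pickle
c=pickle.load(open('w2.pkl','rb'))
print(px(c,103,127,.035),px(c,177,237,.035))
E
```

```text
time_s: 20.38
tcp_pos: [0.5136, 0.0872, 0.1014]
ee_rot: [[-0.059, -0.998, 0.0], [-0.998, 0.059, 0.0], [-0.0, -0.0, -1.0]]
wrist_force: [0.4, -0.4, -1.0]
gripper_width: 0.273
[0.42579284 0.19144738 0.035     ] [0.53916362 0.23684222 0.035     ]
```

```bash
python3 -m jog '{"rot":[[0,0,0],[0,0,0],[0,0,0],[0,0,0],[0,0,0],[0,0,0],[0,0,0]],"delta_pos":[[0,5,0],[0,0,-20],[0,0,-27],[0,0,-20],[0,0,-8],[0,0,-4],[0,0,0]],"grip":[0,0,0,0,0,0,0]}'
python3 -m jog '{"rot":[[0,0,0],[0,0,0]],"delta_pos":[[0,0,-1.5],[0,0,0]],"grip":[0,0]}'
```

```text
time_s: 20.97
tcp_pos: [0.5131, 0.0894, 0.0219]
ee_rot: [[-0.06, -0.998, -0.001], [-0.998, 0.06, -0.001], [0.001, 0.001, -1.0]]
wrist_force: [0.2, -0.8, 1.1]
gripper_width: 0.272
time_s: 21.13
tcp_pos: [0.5141, 0.09, 0.0218]
ee_rot: [[-0.06, -0.998, 0.002], [-0.998, 0.06, 0.001], [-0.001, -0.002, -1.0]]
wrist_force: [-0.2, -1.0, -0.7]
gripper_width: 0.271
```

```bash
python3 -m jog '{"rot":[[0,0,0],[0,0,0],[0,0,0],[0,0,0],[0,0,0],[0,0,0],[0,0,0],[0,0,0]],"delta_pos":[[0,0,-1.5],[0,0,0],[0,0,0],[0,0,0],[0,0,0],[0,0,15],[0,0,30],[0,0,33]],"grip":[0,0,35,45,55,55,55,55]}'
python3 -m jog '{"rot":[[0,0,0],[0,0,2],[0,0,2],[0,0,3],[0,0,0],[0,0,0],[0,0,0],[0,0,0],[0,0,0],[0,0,0]],"delta_pos":[[-5,-20,0],[-7,-36,0],[-7,-36,0],[-7,-36,0],[-7,-36,0],[-7,-36,0],[-7,-36,0],[-7,-36,0],[-7,-36,0],[-7,-36,0]],"grip":[60,60,60,60,60,60,60,60,60,60]}'
python3 -m jog '{"rot":[[0,0,0],[0,0,0],[0,0,0],[0,0,0]],"delta_pos":[[-7,-36,0],[-6,-30,0],[0,-7,0],[0,0,0]],"grip":[60,60,60,60]}'
```

```text
time_s: 21.8
tcp_pos: [0.5121, 0.0892, 0.0969]
ee_rot: [[-0.06, -0.998, -0.004], [-0.998, 0.06, -0.002], [0.002, 0.004, -1.0]]
wrist_force: [0.5, 0.5, -0.7]
gripper_width: 0.531
time_s: 22.63
tcp_pos: [0.4448, -0.2559, 0.0977]
ee_rot: [[0.063, -0.998, 0.001], [-0.998, -0.063, -0.0], [0.0, -0.001, -1.0]]
wrist_force: [0.5, 0.6, 0.2]
gripper_width: 0.594
time_s: 22.97
tcp_pos: [0.4319, -0.329, 0.0972]
ee_rot: [[0.059, -0.998, 0.0], [-0.998, -0.059, -0.0], [0.0, -0.0, -1.0]]
wrist_force: [0.7, 0.3, 0.2]
gripper_width: 0.599
```

```bash
python3 -m jog '{"rot":[[0,0,0],[0,0,0],[0,0,0],[0,0,0],[0,0,0],[0,0,0],[0,0,0]],"delta_pos":[[1,2,-20],[0,0,-30],[0,0,-22],[0,0,-8],[0,0,-4],[0,0,-2],[0,0,0]],"grip":[60,60,60,60,60,60,60]}'
python3 -m jog '{"rot":[[0,0,0],[0,0,0],[0,0,0],[0,0,0],[0,0,0],[0,0,0],[0,0,0],[0,0,0],[0,0,0]],"delta_pos":[[0,0,-1.5],[0,0,0],[0,0,0],[0,0,0],[0,0,0],[0,0,0],[0,0,0],[0,0,0],[0,0,0]],"grip":[60,0,0,0,0,0,0,0,0]}'
```

```text
time_s: 23.55
tcp_pos: [0.4342, -0.325, 0.0121]
ee_rot: [[0.063, -0.998, 0.001], [-0.998, -0.063, -0.001], [0.001, -0.001, -1.0]]
wrist_force: [0.4, -0.1, 0.4]
gripper_width: 0.6
time_s: 24.3
tcp_pos: [0.4334, -0.3252, 0.01]
ee_rot: [[0.062, -0.998, 0.0], [-0.998, -0.062, -0.0], [0.0, -0.0, -1.0]]
wrist_force: [-1.2, 0.1, 1.7]
gripper_width: 0.251
```

```bash
python3 -m jog '{"rot":[[0,0,0],[0,0,0],[0,0,0],[0,0,0],[0,0,0],[0,0,0],[0,0,0],[0,0,0],[0,0,0],[0,0,0]],"delta_pos":[[0,0,0],[0,0,12],[0,0,25],[0,0,30],[2,12,20],[5,35,0],[5,37,0],[5,37,0],[5,37,0],[5,37,0]],"grip":[0,0,0,0,0,0,0,0,0,0]}'
python3 -m jog '{"rot":[[0,0,0],[0,0,0],[0,0,0],[0,0,0],[0,0,0],[0,0,0],[0,0,0],[0,0,0],[0,0,0],[0,0,0]],"delta_pos":[[5,37,0],[5,37,0],[5,37,0],[5,37,0],[5,37,0],[5,37,0],[5,37,0],[5,30,0],[0,6,0],[0,0,0]],"grip":[0,0,0,0,0,0,0,0,0,0]}'
```

```text
time_s: 25.13
tcp_pos: [0.4601, -0.1286, 0.0968]
ee_rot: [[0.062, -0.998, 0.0], [-0.998, -0.062, 0.0], [-0.0, -0.0, -1.0]]
wrist_force: [1.6, -0.2, -0.5]
gripper_width: 0.254
time_s: 25.97
tcp_pos: [0.5004, 0.1667, 0.0965]
ee_rot: [[0.065, -0.998, -0.0], [-0.998, -0.065, 0.0], [-0.0, 0.0, -1.0]]
wrist_force: [-0.4, -0.8, -1.0]
gripper_width: 0.256
```

```bash
python3 -m jog '{"rot":[[0,0,0],[0,0,0],[0,0,0],[0,0,0],[0,0,0],[0,0,0],[0,0,0],[0,0,0]],"delta_pos":[[0,0,-20],[0,0,-27],[0,0,-20],[0,0,-8],[0,0,-4],[0,0,-1],[0,0,-1],[0,0,0]],"grip":[0,0,0,0,0,0,0,0]}'
python3 -m jog '{"rot":[[0,0,0],[0,0,0],[0,0,0],[0,0,0],[0,0,0],[0,0,0],[0,0,0],[0,0,0]],"delta_pos":[[0,0,-0.5],[0,0,0],[0,0,0],[0,0,0],[0,0,0],[0,0,15],[0,0,35],[0,0,40]],"grip":[0,0,35,45,55,55,55,55]}'
python3 - <<'E'
from h import *
c=cap('wrist','w12.png')
b=cap('top','top12.png')['frame'][:,:,::-1];
a=cv2.imread('pics/w12.png')
o=np.zeros((250+297,594,3),np.uint8);o[:250,:400]=cv2.resize(a,(400,250));bb=cv2.resize(b[165:264,165:363],None,fx=3,fy=3,interpolation=cv2.INTER_CUBIC);o[250:250+bb.shape[0],:bb.shape[1]]=bb
cv2.imwrite('pics/v12.png',o);print(r.sense()['tcp_pos'])
E
```

```text
time_s: 26.63
tcp_pos: [0.501, 0.165, 0.0168]
ee_rot: [[0.062, -0.998, 0.002], [-0.998, -0.062, 0.001], [-0.001, -0.002, -1.0]]
wrist_force: [-0.7, 1.9, 0.2]
gripper_width: 0.252
time_s: 27.3
tcp_pos: [0.4987, 0.1638, 0.1044]
ee_rot: [[0.062, -0.998, -0.005], [-0.998, -0.062, -0.003], [0.003, 0.005, -1.0]]
wrist_force: [0.9, 0.5, 0.5]
gripper_width: 0.534
[0.50448211 0.16714152 0.11181735]
```

View pics/v12.png

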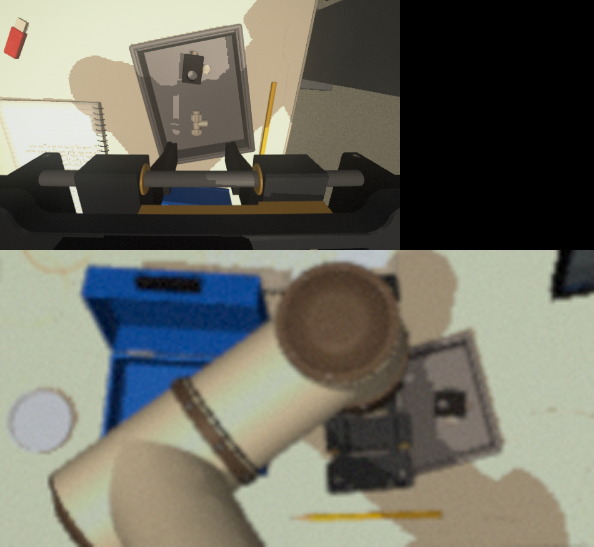

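Both fittings are in the tray: the clamp at about (192,68) and the tee at about (198,123) in the upper panel. The lid is still open with its lip at (168,284) in the lower panel, and the pencil and dish are undisturbed. Next I close the fist, go behind the lid and sweep it shut.

```bash
python3 -m jog '{"rot":[[0,0,0],[0,0,0],[0,0,7],[0,0,7],[0,0,7],[0,0,7],[0,0,7],[0,0,7],[0,0,7],[0,0,7]],"delta_pos":[[0,0,30],[0,0,36],[0,0,38],[0,0,38],[5,5,5],[20,20,0],[22,23,0],[22,23,0],[22,23,0],[22,23,0]],"grip":[40,20,0,0,0,0,0,0,0,0]}'
python3 -m jog '{"rot":[[0,0,7],[0,0,7],[0,0,7],[0,0,6],[0,0,0],[0,0,0]],"delta_pos":[[22,23,0],[22,23,0],[18,20,0],[2,5,0],[0,0,0],[0,0,0]],"grip":[0,0,0,0,0,0]}'
```

```text
time_s: 28.23
tcp_pos: [0.6141, 0.2828, 0.252]
ee_rot: [[0.865, -0.501, -0.0], [-0.501, -0.865, 0.0], [-0.0, 0.0, -1.0]]
wrist_force: [0.6, 0.2, -0.1]
gripper_width: 0.009
time_s: 28.73
tcp_pos: [0.6771, 0.3529, 0.2511]
ee_rot: [[0.998, -0.062, -0.002], [-0.062, -0.998, -0.001], [-0.001, 0.001, -1.0]]
wrist_force: [-0.7, 0.3, 0.5]
gripper_width: 0.001
```

Down behind the lid, then a slow push to find contact.

```bash
python3 -m jog '{"rot":[[0,0,0],[0,0,0],[0,0,0],[0,0,0],[0,0,0],[0,0,0]],"delta_pos":[[3,0,-20],[0,0,-35],[0,0,-30],[0,0,-13],[0,0,-4],[0,0,0]],"grip":[0,0,0,0,0,0]}'
python3 -m jog '{"rot":[[0,0,0],[0,0,0],[0,0,0],[0,0,0],[0,0,0],[0,0,0]],"delta_pos":[[-8,0.5,0],[-8,0.5,0],[-8,0.5,0],[-6,0.5,0],[-6,0.5,0],[-6,0.5,0]],"grip":[0,0,0,0,0,0]}'
```

```text
time_s: 29.23
tcp_pos: [0.6797, 0.3518, 0.1499]
ee_rot: [[0.998, -0.062, -0.001], [-0.062, -0.998, -0.001], [-0.001, 0.001, -1.0]]
wrist_force: [0.1, 0.3, 0.3]
gripper_width: 0.008
time_s: 29.73
tcp_pos: [0.6378, 0.3562, 0.1513]
ee_rot: [[0.998, -0.059, 0.002], [-0.059, -0.998, 0.001], [0.001, -0.001, -1.0]]
wrist_force: [3.6, -0.7, 2.9]
gripper_width: 0.004
```

```bash
python3 -m jog '{"rot":[[0,0,0],[0,0,0],[0,0,0],[0,0,0],[0,0,0]],"delta_pos":[[-8,0.5,0],[-9,0.6,0],[-9,0.6,0],[-9,0.6,0],[-9,0.6,0]],"grip":[0,0,0,0,0]}'
python3 -m jog '{"rot":[[0,0,0],[0,0,0],[0,0,0],[0,0,0],[0,0,0],[0,0,0]],"delta_pos":[[-9,0.6,1],[-9,0.6,0],[-9,0.6,-1],[-9,0.6,-2],[-8,0.6,-3],[0,0,0]],"grip":[0,0,0,0,0,0]}'
```

```text
time_s: 30.15
tcp_pos: [0.6041, 0.3594, 0.1643]
ee_rot: [[0.998, -0.057, 0.028], [-0.057, -0.998, 0.007], [0.027, -0.009, -1.0]]
wrist_force: [9.8, -7.8, 31.2]
gripper_width: 0.004
time_s: 30.65
tcp_pos: [0.5479, 0.3615, 0.144]
ee_rot: [[0.998, -0.059, -0.003], [-0.059, -0.998, -0.002], [-0.003, 0.002, -1.0]]
wrist_force: [-0.0, -0.2, -0.4]
gripper_width: 0.004
```

The upward force spiked to 31 N and then went to zero, so the fist may have slipped over the lid's edge. I have no picture views left, so I'll check the lid angle with image code.

```bash
python3 - <<'E'
from h import *
import pickle
s=r.sense();print(s['tcp_pos'])
def blue(f):
    f=f.astype(int);return (f[:,:,2]>f[:,:,0]*1.6+12)&(f[:,:,2]>f[:,:,1]*1.25+5)
C,t=np.array([.510,.359,0]),np.radians(-3.8)
R=np.array([[np.cos(t),-np.sin(t),0],[np.sin(t),np.cos(t),0],[0,0,1]])
def lid(th):
    P=[]
    for d in(0,.115):
        for y in(-.0825,.0825):
            for z in(0,.034):
                P.append(C+R@np.array([.0575-d*np.cos(th)+z*np.sin(th),y,.0455+d*np.sin(th)+z*np.cos(th)]))
    return P
base=[C+R@np.array([x,y,z]) for x in(-.0575,.0575) for y in(-.0825,.0825) for z in(0,.045)]
def hull(c,P,sh):
    m=np.zeros(sh,np.uint8);cv2.fillConvexPoly(m,cv2.convexHull(np.array([proj(c,p) for p in P]).round().astype(np.int32)),1);return m>0
old={n:pickle.load(open(n+'.pkl','rb')) for n in('scene','top')}
for n in('scene','top'):
    for nm,c in(('old',old[n]),('new',cap(n,'z_'+n+'.png'))):
        b=blue(c['frame']);print(n,nm,b.sum(),end=' ')
        hb=hull(c,base,b.shape)
        for dg in range(0,111,10):
            h=hull(c,lid(np.radians(dg)),b.shape)|hb
            roi=np.zeros_like(h);yy,xx=np.where(hb);roi[max(0,yy.min()-60):yy.max()+20,max(0,xx.min()-40):xx.max()+40]=1
            print(dg,round((h&b).sum()/((h|b)&roi).sum(),2),end='; ')
        print()
        if n=='scene':
            q=b[125:215:3,205:290:2]; print('\n'.join(''.join('#' if v else '.' for v in w) for w in q))
E
```

```text
[0.54794521 0.36150422 0.14396109]
scene old 2199 0 0.48; 10 0.47; 20 0.47; 30 0.48; 40 0.49; 50 0.51; 60 0.52; 70 0.52; 80 0.52; 90 0.51; 100 0.5; 110 0.5; 
...........................................
...........................................
...........................................
...........................................
...........................................
..........................####.............
.........................######............
.........................######............
.........................######............
.........................######............
........................#######............
........................#######............
........................########...........
........................########...........
.......................#########...........
.......................#########...........
....................####..######...........
...............#################...........
..........######################...........
.........#######################...........
.........#######################...........
.........###....##
[... 1363 characters left out ...]
.######...........
.........#######....###....#####...........
.........###....#....##....#####...........
..........##.....######.....####...........
..................#####...######...........
...................#############...........
...................#############...........
....................########...............
.......................#...................
...........................................
...........................................
top old 5220 0 0.57; 10 0.59; 20 0.61; 30 0.63; 40 0.64; 50 0.66; 60 0.68; 70 0.69; 80 0.72; 90 0.83; 100 0.9; 110 0.85; 
top new 3248 0 0.6; 10 0.59; 20 0.57; 30 0.57; 40 0.57; 50 0.56; 60 0.54; 70 0.51; 80 0.5; 90 0.45; 100 0.41; 110 0.38;
```

The scene camera shows the lid leaning forward at about 50°, as the sweep intended. Continuing along the arc.

```bash
python3 -m jog '{"rot":[[0,0,0],[0,0,0],[0,0,0],[0,0,0],[0,0,0]],"delta_pos":[[-11,0.7,-4],[-11,0.7,-5],[-9,0.6,-6],[-8,0.5,-6],[0,0,0]],"grip":[0,0,0,0,0]}'
python3 -m jog '{"rot":[[0,0,0],[0,0,0],[0,0,0],[0,0,0],[0,0,0]],"delta_pos":[[-7,0.4,-7],[-6,0.4,-7],[-5,0.3,-7],[-5,0.3,-6],[0,0,0]],"grip":[0,0,0,0,0]}'
```

```text
time_s: 31.17
tcp_pos: [0.5093, 0.3635, 0.122]
ee_rot: [[0.998, -0.059, -0.004], [-0.059, -0.998, -0.003], [-0.004, 0.003, -1.0]]
wrist_force: [-0.7, -0.5, -0.1]
gripper_width: 0.006
time_s: 31.58
tcp_pos: [0.4865, 0.3647, 0.0954]
ee_rot: [[0.998, -0.06, -0.003], [-0.06, -0.998, -0.003], [-0.003, 0.003, -1.0]]
wrist_force: [0.0, -0.2, -1.2]
gripper_width: 0.007
```

```bash
python3 -m jog '{"rot":[[0,0,0],[0,0,0],[0,0,0],[0,0,0]],"delta_pos":[[-4,0.3,-5],[-2,0,-5],[0,0,-3],[0,0,0]],"grip":[0,0,0,0]}'
python3 - <<'E'
from h import *
f=cap('scene','z2.png')['frame'].astype(int)
b=(f[:,:,2]>f[:,:,0]*1.6+12)&(f[:,:,2]>f[:,:,1]*1.25+5)
print('\n'.join(''.join('#' if v else '.' for v in w) for w in b[135:215:3,205:290:2]))
E
```

```text
time_s: 31.92
tcp_pos: [0.4821, 0.366, 0.0842]
ee_rot: [[0.998, -0.06, -0.0], [-0.06, -0.998, -0.0], [-0.0, 0.0, -1.0]]
wrist_force: [0.7, -0.2, 0.0]
gripper_width: 0.004
...........................................
...........................................
...........................................
...........................................
...........................................
...........................................
...........................................
...........................................
...........................................
......................##...................
.......................##..................
.............##...........##...............
.........#####...............##............
.........#########.........................
.........###########........####...........
.........#############..########...........
.........##....#################...........
.........####....###############...........
.........###....################...........
...........#.....###############...........
...................#############...........
...................#############...........
...................###########.............
.....................######................
...........................................
...........................................
...........................................
```

```bash
python3 -m jog '{"rot":[[0,0,0],[0,0,0],[0,0,0]],"delta_pos":[[0,0,-2],[0,0,-1],[0,0,0]],"grip":[0,0,0]}'; python3 -m jog '{"rot":[[0,0,0],[0,0,0],[0,0,0]],"delta_pos":[[0,0,-1.5],[0,0,-1],[0,0,0]],"grip":[0,0,0]}'
```

```text
time_s: 32.22
tcp_pos: [0.4825, 0.3661, 0.0838]
ee_rot: [[0.998, -0.059, 0.001], [-0.059, -0.998, 0.0], [0.001, -0.0, -1.0]]
wrist_force: [-5.2, -2.7, 12.6]
gripper_width: 0.008
time_s: 32.47
tcp_pos: [0.4825, 0.3661, 0.0836]
ee_rot: [[0.998, -0.058, 0.002], [-0.058, -0.998, 0.0], [0.002, -0.0, -1.0]]
wrist_force: [-8.9, -4.1, 22.9]
gripper_width: 0.003
```

It stops rigidly at 0.0836, which is the shut height of 79.5 mm plus about 4 mm of tip. I'll retreat and check.

```bash
python3 -m jog '{"rot":[[0,0,0],[0,0,0],[0,0,0],[0,0,0],[0,0,0],[0,0,0],[0,0,0],[0,0,0],[0,0,0],[0,0,0]],"delta_pos":[[0,0,5],[0,0,20],[0,0,35],[0,0,35],[0,0,35],[-2,-36,10],[-2,-38,0],[-2,-38,0],[-2,-38,0],[-2,-38,0]],"grip":[0,0,0,0,0,0,0,0,0,0]}'
python3 -m jog '{"rot":[[0,0,0],[0,0,0],[0,0,0],[0,0,0],[0,0,0],[0,0,0],[0,0,0],[0,0,0],[0,0,0],[0,0,0]],"delta_pos":[[-2,-38,0],[-2,-38,0],[-2,-38,0],[-2,-38,0],[-2,-38,0],[-2,-38,0],[-2,-20,0],[0,0,0],[0,0,0],[0,0,0]],"grip":[0,0,0,0,0,0,0,0,0,0]}'
python3 - <<'E'
from h import *
import pickle
def blue(f):
    f=f.astype(int);return (f[:,:,2]>f[:,:,0]*1.6+12)&(f[:,:,2]>f[:,:,1]*1.25+5)
t=np.radians(-3.8);R=np.array([[np.cos(t),-np.sin(t),0],[np.sin(t),np.cos(t),0],[0,0,1]])
c=cap('top','z3.png');b=blue(c['frame'])[170:250,185:265]
ys,xs=np.where(b);print('top blue bbox',xs.min()+185,xs.max()+185,ys.min()+170,ys.max()+170,b.sum())
for C in ([.510,.359,0],[.5045,.354,0]):
  for dg in (0,3,6,10,20):
    th=np.radians(dg);P=[]
    for d in(0,.115):
        for y in(-.0825,.0825):
            for z in(0,.034): P.append(C+R@np.array([.0575-d*np.cos(th)+z*np.sin(th),y,.0455+d*np.sin(th)+z*np.cos(th)]))
    P+=[C+R@np.array([x,y,0.]) for x in(-.0575,.0575) for y in(-.0825,.0825)]
    m=np.zeros((400,640),np.uint8);cv2.fillConvexPoly(m,cv2.convexHull(np.array([proj(c,p) for p in P]).round().astype(np.int32)),1)
    m=m[170:250,185:265]>0;print(C[:2],dg,m.sum(),round((m&b).sum()/(m|b).sum(),3))
o=pickle.load(open('top.pkl','rb'))['frame'].astype(int);n=c['frame'].astype(int);d=np.abs(n-o).max(2)
for nm,(u,v,w) in dict(tape=(403,204,11),pencil=(288,253,26),dish=(179,221,13),wv=(361,240,8),clamp=(388,234,9),bv=(424,239,9),tee=(448,239,9)).items():
    k=d[v-min(w,11):v+min(w,11),u-w:u+w];print(nm,(k>40).sum(),k.size)
s=cap('scene','z4.png');q=blue(s['frame'])
print('\n'.join(''.join('#' if v else '.' for v in w) for w in q[150:215:3,205:290:2]))
print(r.sense()['tcp_pos'],r.sense()['wrist_force'])
E
```

```text
time_s: 33.3
tcp_pos: [0.4718, 0.1762, 0.2187]
ee_rot: [[0.998, -0.06, 0.0], [-0.06, -0.998, 0.0], [0.0, -0.0, -1.0]]
wrist_force: [0.4, -0.1, 0.4]
gripper_width: 0.003
time_s: 34.13
tcp_pos: [0.4584, -0.0699, 0.2187]
ee_rot: [[0.998, -0.06, 0.0], [-0.06, -0.998, 0.0], [0.0, -0.0, -1.0]]
wrist_force: [-0.1, 0.1, -0.5]
gripper_width: 0.005
top blue bbox 195 255 197 238 1375
[0.51, 0.359] 0 2497 0.548
[0.51, 0.359] 3 2574 0.531
[0.51, 0.359] 6 2608 0.525
[0.51, 0.359] 10 2657 0.515
[0.51, 0.359] 20 2831 0.482
[0.5045, 0.354] 0 2547 0.534
[0.5045, 0.354] 3 2577 0.531
[0.5045, 0.354] 6 2610 0.521
[0.5045, 0.354] 10 2667 0.511
[0.5045, 0.354] 20 2811 0.489
tape 366 484
pencil 323 1144
dish 0 572
wv 140 256
clamp 191 324
bv 161 324
tee 43 324
...........................................
...........................................
...........................................
...........................................
.....................##....................
................####...##..................
............###...........##...............
........######...............###...........
.........########..............#...........
.........##########.........####...........
.........#############..########...........
.........##....#################...........
.........####....###############...........
.........###....################...........
...........#.....###############...........
..................##############...........
...................#############...........
...................###########.............
.....................######................
...........................................
...........................................
...........................................
[ 0.45851671 -0.06930146  0.21879965] [-0.49335753  0.91284768  0.1249905 ]
```

The best match is shut. The arm may be covering the tape and pencil in this view, so I'll check those from other views before handing in.

```bash
python3 -m jog '{"rot":[[0,0,0],[0,0,0],[0,0,0],[0,0,0],[0,0,0],[0,0,0]],"delta_pos":[[0,-35,0],[0,-38,0],[0,-38,0],[0,-38,0],[0,-38,0],[0,-38,0]],"grip":[0,0,0,0,0,0]}' | tail -4
python3 - <<'E'
from h import *
import pickle
n=cap('top','z5.png')
o=pickle.load(open('top.pkl','rb'))
def yel(f):
    f=f.astype(int)[245:262,255:325];m=(f[:,:,0]>120)&(f[:,:,0]>f[:,:,2]*1.8);y,x=np.where(m);return m.sum(),x.min()+255,x.max()+255,y.mean()+245
print(yel(o['frame']),yel(n['frame']))
def blob(f,n,x0,x1,y0,y1,T=70):
    g=f[y0:y1,x0:x1].max(2);y,x=np.where(g<T);print(n,len(x),x.mean()+x0 if len(x) else 0,y.mean()+y0 if len(x) else 0)
so=pickle.load(open('scene.pkl','rb'))['frame'];sn=cap('scene','z6.png')['frame']
for f in(so,sn): blob(f,'tape scene',388,416,240,264);
d=np.abs(so.astype(int)-sn.astype(int)).max(2)
print('tape diff',(d[240:264,388:416]>50).sum())
for f in(o['frame'],n['frame']): blob(f,'tape top',392,415,193,216)
# wrist: tray contents
f=n['frame'];t=f[190:245,272:334].max(2);print('\n'.join(''.join('#' if v<65 else ('o' if v>150 else '.') for v in w) for w in t[::2]))
s=r.sense();print(s['tcp_pos'],s['time_s'])
E
```

```text
tcp_pos: [0.4589, -0.2958, 0.2189]
ee_rot: [[0.998, -0.057, 0.0], [-0.057, -0.998, -0.0], [0.0, 0.0, -1.0]]
wrist_force: [0.9, 0.1, 0.5]
gripper_width: 0.007
(np.int64(96), np.int64(268), np.int64(311), np.float64(253.0625)) (np.int64(96), np.int64(268), np.int64(311), np.float64(253.0625))
tape scene 89 401.02247191011236 256.0561797752809
tape scene 97 400.5979381443299 255.89690721649484
tape diff 167
tape top 52 401.09615384615387 205.30769230769232
tape top 71 401.2112676056338 204.45070422535213
oooooooooooooooooooooooooooooooooooooooooooooooooooooooooooooo
ooooooooooooooooooooooooooooooooooooooooooooo......ooooooooooo
oooooooooooooooooooooooooooooooooooooo.............ooooooooooo
oooooooooooooooooooooooooooooo..............####....oooooooooo
oooooooooooooooooooooo..............###.............oooooooooo
ooooooooooooooo.............##.......................ooooooooo
ooooooo.............####.............................ooooooooo
o............##.......................................oooooooo
.....##................................................ooooooo
o.........................
[... 516 characters left out ...]
......................oo
ooooo.......................................................oo
oooooo.......................................................o
oooooo.......................................................o
ooooooo.....................................................oo
ooooooo...............................................oooooooo
oooooooo.......................................oooooooooooooo.
oooooooo................................oooooooooooooooooooo..
ooooooooo.......................oooooooooooooooooooooooooo....
ooooooooo...............oooooooooooooooooooooooooooooooo......
oooooooooo.......ooooooooooooooooooooooooooooooooooooooo......
[ 0.45875723 -0.29830137  0.218135  ] 34.8333
```

```bash
python3 -c "
from station import finish_job
print(finish_job())"
```

```text
the job is handed in; nothing more can be done
None
```

The job is handed in at about 35 s of the 72 s allowed. Both vials are in the blue box, the clamp and tee are in the grey tray, and the lid was then pushed shut.

**Last checks that passed:**
- **Vials:** each one met the box floor with 5–6 N of contact force before I released it. A picture showed the white-cap vial standing. I never looked at the black-cap vial after releasing it.
- **Tray:** the last close picture showed both fittings inside it.
- **Things to leave:** the pencil and dish are unchanged from the first pictures, and the tape is within about one pixel.
- **Lid:** it stopped hard at 23 N, with the fingertips at about the shut height of 79.5 mm. A match of its outline in the top camera was best at 0°, but that match was weak (0.55) and could not show a gap of a few millimetres.

**What disagreed or went wrong:**
- **Fingertips:** they are about 4 mm ahead of the TCP, not the stated 25 mm. Because of this the first grasp on the clamp shut on nothing above it; I went lower and gripped it without disturbing it. The lid height above relies on that 4 mm, and my evidence only narrows it to between about 0 and 5 mm.
- **Box position:** the top and wrist cameras differed by about 7 mm in both x and y. I used the wrist camera.
- **Lid sweep:** the push gave a brief upward force of 31 N, which is under the limits, and then the lid swung on freely.

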